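# Pin the spot press and hold it at three clicks

## Task

Take the locking pin from its wooden holder and push it fully home in the small round opening, ringed in steel, in the press base. Then swing the click lever clockwise (seen from above) until you have felt exactly three clicks, never going over a fourth, and finish still holding the lever there, because its spring throws it back when it is let go. Leave the weight, the beaker and the eraser alone.

Things in the scene. Friction and masses are not known exactly. Their poses are not given: they have to be found in the camera images.
- pin: Locking pin, loose, 60 g, standing upright in the holder: steel shank 8 mm in diameter and 30 mm long with a 3 mm tapered tip, below a ribbed aluminium grip 16 mm in diameter and 40 mm tall. Origin at the lower tip of the shank, z up along the pin; the grip reaches from z = 30 to z = 70 mm.
- holder: Fixed wooden block 70 x 70 x 38 mm with a 10 mm hole in the middle of its top in which the pin stands, the shoulder of its grip on the block's top. Origin at the centre of its underside.
- socket (a point): Centre of the mouth of the opening in the top of the press base, 40 mm above the table. An upright round hole 9.6 mm wide, 35 mm deep, with a 2 mm chamfer. With the pin fully home the shoulder of its grip rests on the base, its tip 30 mm below this point. Axes are the press's: the lever's pivot lies at x = -30, y = -125 mm from here, the pressing foot at x = 85, y = -125 mm.
- lever: Dark steel bar on a round aluminium drum (140 mm wide, top 90 mm above the table), turning level about the drum's upright axis. Origin on that axis at the drum's top; x runs along the bar to the grip post. Starts against its stop and turns only clockwise seen from above (about -z), up to 1.7 rad. A spring drives it back fully when let go: 4 N at the post at the stop, 7 N after 3 clicks.
- lever_grip (a point): Point on the axis of the lever's grip post, 130 mm above the table: an upright black post 20 mm wide, 130 mm from the pivot, from 100 to 152 mm above the table, that turns with the lever. It can be pinched from above.
- foot (a joint): Descent in m of the pressing foot (steel disc 50 mm wide on an upright 12 mm spindle in a bridge across the drum from the lever), driven by the lever: 0 in the free swing, then 2.4, 5.2, 8.0 and 11.0 mm at the crests of clicks one to four, and 1.9, 4.8 and 7.8 mm in the dips after the first, second and third. Each climb takes about 0.1 rad, then the lever runs level to the next.
- weight: Steel weight 60 mm wide, 80 mm tall, 0.9 kg, loose, to be left alone. Origin at the centre of its underside.
- beaker: Glass beaker 64 mm wide, 75 mm tall, loose, to be left alone. Origin at the centre of its underside.
- eraser: White eraser 65 x 24 x 14 mm lying on the table, loose, to be left alone. Origin at the centre of its underside.
- press: Fixed press; origin under the drum's axis, at table height; x points away from the robot to the foot. Base from x -80 to 160 and y -120 to 160 mm, 40 mm high. Hidden teeth in the drum make the clicks: at each, the push needed at the post climbs by 3 to 6 N and falls back past the crest. Crest 1 lies 0.22 to 0.42 rad from the stop (varies), then each 0.26 rad; stop 0.04 to 0.14 rad past the third.

How it is judged:
By the outcome, as a careful person would: the job done as asked, in the order asked, and still so for the second after the job is handed in, while the arm keeps its last pose, push and grip.
It also fails if it takes over 72 s, if anything falls off the work surface, if the arm or the gripper's body presses on something with over 40 N, if the wrist force passes 120 N, or if a joint passes its speed limit or range.

## Robot

A 6-joint arm with a two-finger parallel gripper is mounted at the origin on the work surface. World frame = base frame: x ahead of the robot, y to its left, z up, the work surface at z = 0. Lengths are in mm, angles in degrees, forces in N, time in s.
With the tool pointing down it reaches from about 350 to 850 mm from the base axis. Payload 8.1 kg.
Tool frame: the origin (TCP) lies where the fingers leave the gripper's body, on its centre line; the fingertips stand 73 mm ahead of it and the grasp point (between the pads) lies 54 mm ahead of it; z points along the fingers, y is the line along which they close (so a half turn about z gives the same grasp; the last joint's range is limited). The gripper opens to 85 mm and grips with 20 to 120 N. Pads are 22 mm wide; open, the fingers measure 114 mm over their backs; the gripper's body (76 mm by 85 mm) begins 54 mm behind the grasp point. The pads swing forward as they close: fully open they stand 13 mm farther back than shut.
Start: joints at [-76.914, 7.471, 85.268, -0, 87.261, -4.893], TCP at [185.225, -570.699, 303.892] pointing down, gripper open.
Joint ranges: [-169.43, 169.43], [-51.17, 129.36], [1.28, 143.12], [-76.62, 256.62], [0, 156.53], [-152.29, 152.29]. Speed limits (degrees/s): [136.94, 136.94, 159.86, 180, 180, 180].

## Interface

Orientations are given as [roll, pitch, yaw] about the fixed x, y, z axes, in that order (R = Rz(yaw) Ry(pitch) Rx(roll)).
In Python, from bench import sense, optics, r gives the robot as it stands.
- The arm moves only by the tool servo_tool, never from a script. Its argument "plan" is a list that holds one entry, the list of rows, each a list of 5 numbers: the shift along the world's x, y, z in m, then the turn about the world's z in degrees, then the finger opening in m, from 0 to 0.0854. A call has 1 to 10 rows; each row shifts and turns the commanded pose from where the row before left it; what a row does not reach is not made up. A row lasts 1/10 s, in which the tool goes at most 50 mm and 8.59 degrees, less where a joint would pass 70% of its speed; a pose out of reach is approached as far as the arm can. A call is refused whole if a number of a shift passes 0.05 or a number of a turn 8.59, either way. A call with a gripper value outside its range is refused whole. The fingers move at their own pace and stop on an object; "force" is the grip in N (left out, the last holds). Time passes only in rows, so rows that do not move let the fingers close. It gives the time, the measured TCP pose, the force, the opening and the grip force at its end, in the units of the state.
- sense(): the state, without advancing time (a new reading comes with each control period).
- optics.snapshot(name): name is "side" or "top"; returns a dict with "frame" (384x512x3 uint8, blue, green, red), "fx", "fy", "cx", "cy" (pixels), "cam_to_world" (4x4, takes a point from camera to world coordinates). Camera axes: x right, y down, z forward; pixel columns grow to the right and rows downward; lengths in mm; the calibration is good to about 2 mm. A picture is of the moment at which its call begins. There is no depth.
- r.hand_in(): hands the job in; it is judged then, once.
The state is a dict: "time": time; "joint_pos": joint angles; "qd": joint speeds; "joint_efforts": joint torques, N m; "tool_pos": TCP position; "tcp_rot": TCP orientation; "ft_force": force on the tool from outside, world axes, zero at the start; "wrist_torque": the same for the moment, N m; "finger_gap": finger opening in mm; "grip_force": force on a finger pad.
Only numpy, scipy, OpenCV 4.12 (cv2) and the standard library are available. Lean on these libraries where they do the work, as an engineer would, in place of code of your own. Each camera call takes 0.05 s, during which the arm holds its last target. There are 200 camera calls.

## Working session

There is one attempt and no reset: what is moved stays moved. The work goes in short steps, Python scripts to look and compute and a tool call to move; the robot and the scene stay as the last step left them, time stands still between calls to the robot, and variables do not carry over. Pictures are saved under pics/ and viewed, at most 10 in all, crops included, and the job is handed in when it is done.

Besides the shell and the picture viewer there is one more tool, called after "Request:" by a JSON object that holds its "name" and its "arguments", one argument or row to a line. servo_tool: Moves the arm, as the interface text tells. Its arguments: {"type":"object","properties":{"plan":{"type":"array"},"force":{"type":"number"}},"required":["plan"]}

```bash
ls; mkdir -p pics; cat > h.py <<'E'
import numpy as np, cv2
from bench import sense, optics, r
def snap(n,f):
    s=optics.snapshot(n); cv2.imwrite(f,s["frame"]); np.savez(n+'.npz',**{k:np.array(v) for k,v in s.items()}); return s
def ray(n,u,v,z):
    s=np.load(n+'.npz'); T=s['cam_to_world']
    d=T[:3,:3]@np.array([(u-s['cx'])/s['fx'],(v-s['cy'])/s['fy'],1]); o=T[:3,3]
    return o+d*(z-o[2])/d[2]
def proj(n,p):
    s=np.load(n+'.npz'); T=s['cam_to_world']; q=T[:3,:3].T@(np.array(p)-T[:3,3])
    return [float(s['fx']*q[0]/q[2]+s['cx']),float(s['fy']*q[1]/q[2]+s['cy'])]
E
python3 - <<'E'
from h import *
for n in("top","side"):
    s=snap(n,f"pics/{n}0.png"); print(s['fx'],s['cx'],s['cy'],np.round(s['cam_to_world'],3).tolist())
a=cv2.imread('pics/top0.png')
cv2.imwrite('pics/top0b.png',cv2.resize(a,(800,600),interpolation=cv2.INTER_CUBIC))
a=cv2.imread('pics/side0.png')
cv2.imwrite('pics/side0b.png',cv2.resize(a,(800,600),interpolation=cv2.INTER_CUBIC))
print(sense())
E
```

```text
pics
363.27860160115165 251.71721741855194 191.67655973265826 [[0.024, -0.983, 0.181, 441.092], [-0.999, -0.028, -0.024, -1.313], [0.029, -0.18, -0.983, 993.305], [0.0, 0.0, 0.0, 1.0]]
352.75810605778184 255.75377629015398 192.44481146014738 [[-0.899, -0.29, 0.327, 288.049], [-0.437, 0.574, -0.693, 631.321], [0.013, -0.766, -0.643, 706.974], [0.0, 0.0, 0.0, 1.0]]
{'time': 0.1, 'joint_pos': array([-7.69150147e+01,  7.51091212e+00,  8.53237666e+01,  4.26792449e-04,
        8.72624497e+01, -4.89281409e+00]), 'qd': array([-0.0063986 , -0.10963836, -0.05963327,  0.04660938, -0.02528851,
       -0.07015222]), 'joint_efforts': array([ 1.02469716e-03, -5.70956290e+01, -5.01939046e+01, -2.41291227e-04,
        8.26179225e-03, -2.66810889e-05]), 'tool_pos': array([ 185.12808248, -570.3240463 ,  302.9409032 ]), 'tcp_rot': array([-1.79903262e+02, -8.70898616e-03,  1.79777713e+01]), 'ft_force': array([-0.11015271,  0.42836275, -0.29490464]), 'wrist_torque': array([0.00802368, 0.00142826, 0.01776904]), 'grip_force': 0.0, 'finger_gap': 85.33045405254228}
```

View pics/top0b.png

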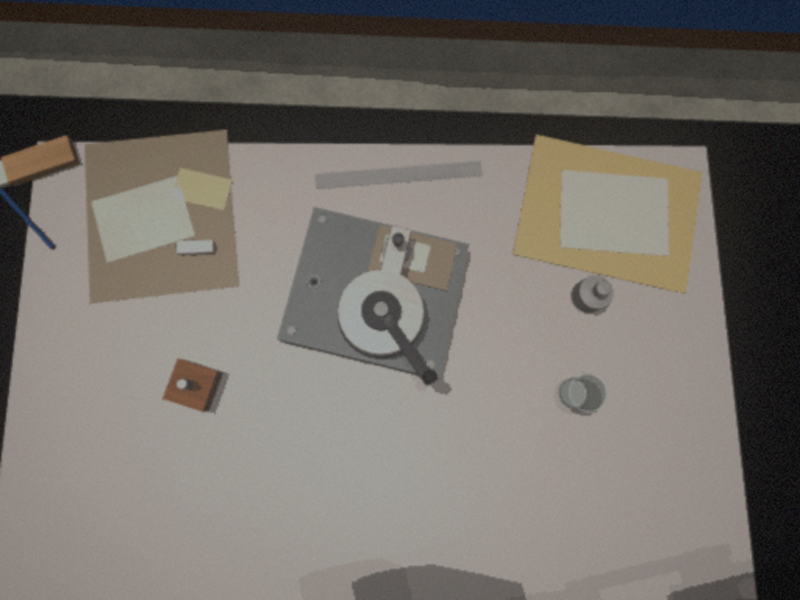

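View pics/side0b.png

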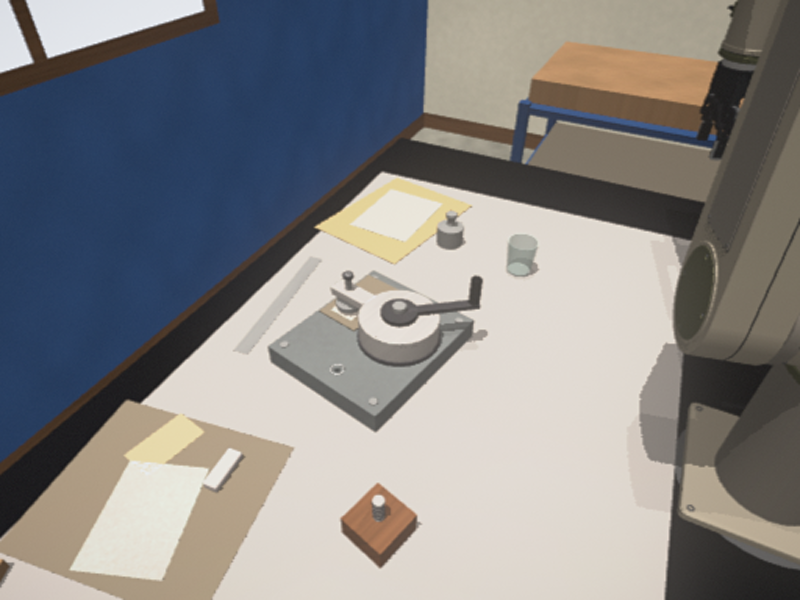

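Top view (800-px scale): pin grip about (183,384) on the holder (192,385), socket (313,281), pivot (381,311), lever post (430,377), weight (596,292), beaker (582,393). The side view agrees. I'll enlarge these for precise pixel positions.

```bash
python3 - <<'E'
from h import *
t=cv2.imread('pics/top0.png');s=cv2.imread('pics/side0.png')
def crop(im,x,y,w,h,k):
    c=cv2.resize(im[y:y+h,x:x+w],None,fx=k,fy=k,interpolation=cv2.INTER_CUBIC)
    for i in range(0,w,10): cv2.putText(c,str(x+i),(i*k,8),0,.3,(0,255,255),1); cv2.line(c,(i*k,10),(i*k,14),(0,255,255),1)
    for i in range(10,h,10): cv2.putText(c,str(y+i),(0,i*k+3),0,.3,(0,255,255),1)
    return c
A=crop(t,100,225,50,37,8);B=crop(t,180,160,50,37,8);C=crop(t,215,165,80,84,7)[:296]
D=crop(s,210,305,50,37,8);E_=crop(s,190,220,50,37,8)
cv2.imwrite('pics/m1.png',np.vstack([np.hstack([A,B]),np.hstack([D,E_])]))
cv2.imwrite('pics/m2.png',crop(t,210,165,80,90,6))
E
```

```text
(no output)
```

View pics/m1.png

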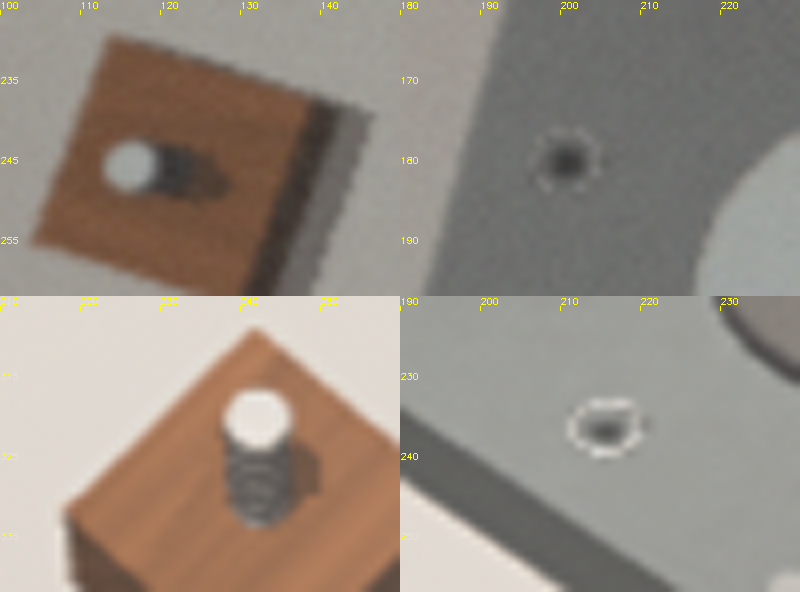

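View pics/m2.png

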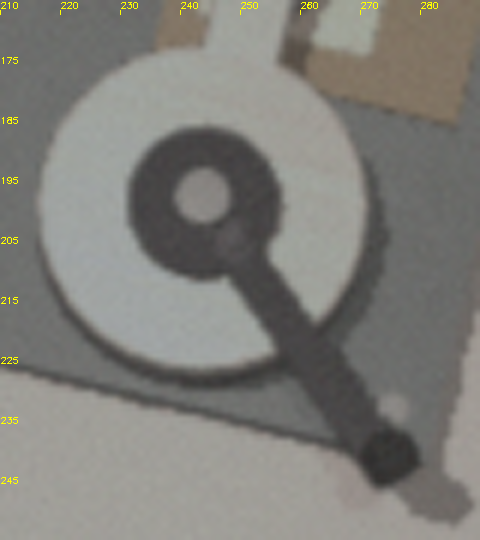

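Holder crops: pin cap centre in top at (115.9,245.3), in side at (241.8,320.1). Socket in top at (200.4,179.6), in side at (215.2,236.1). Drum disc in top at (243.3,199.2), post top at (274.4,240.9).

```bash
python3 - <<'E'
from h import *
np.set_printoptions(precision=1,suppress=True)
print('pin',ray('top',115.9,245.3,78),ray('side',241.8,320.1,78))
for z in(40,): print('sock',ray('top',200.4,179.6,z),ray('side',215.2,236.1,z))
# holder corners top crop (113,35),(320,97),(32,243)
for u,v in((113,35),(320,97),(32,243)): print('hold',ray('top',100+u/8-.44,225+v/8-.44,38))
d=ray('top',243.3,199.2,90);p=ray('top',274.4,240.9,152);print('drum',d,'post',p,np.hypot(*(p-d)[:2]),np.degrees(np.arctan2(*(p-d)[1::-1])))
s=(ray('top',200.4,179.6,40)+ray('side',215.2,236.1,40))/2
v=(d-s)[:2]; yaw=np.arctan2(v[1],v[0])-np.arctan2(-125,-30); print('yaw',np.degrees(yaw),np.hypot(*v),'exp',np.hypot(30,125))
# base corner edges
for n,(x,y) in(('w',(596,292)),('b',(590,393))): print(n,ray('top',x/1.5625,y/1.5625,40))
E
```

```text
pin [465.3 308.3  78. ] [464.1 311.8  78. ]
sock [645.4 113.2  40. ] [644.  115.8  40. ]
hold [508.2 331.3  38. ]
hold [489.9 263.1  38. ]
hold [441.2 350.9  38. ]
drum [587.5  -2.8  90. ] post [482.3 -77.  152. ] 128.73571000579716 -144.82556428894995
yaw -12.502989806541224 130.5439003839222 exp 128.5496013218244
w [ 639.9 -375.2   40. ]
b [ 466.9 -357.9   40. ]
```

Request:
{"name": "servo_tool", "arguments": {
  "plan": [
    [[0.02,0.04,0,1.7,0.06],[0.03,0.04,0,1.7,0.06],[0.03,0.04,0,1.7,0.06],[0.03,0.04,0,1.7,0.06],[0.03,0.04,0,1.7,0.06],[0.03,0.04,0,1.7,0.06],[0.03,0.04,0,1.7,0.06],[0.03,0.04,0,1.7,0.06],[0.02,0.04,0,1.7,0.06],[0.02,0.04,0,1.7,0.06]]
  ]
}}

```text
time: 1.1
tool_pos: [455.7, -168.7, 303.5]
tcp_rot: [-180.0, 0.0, 35.1]
ft_force: [0.4, -0.5, 1.1]
finger_gap: 60.3
grip_force: 0.0
```

Request:
{"name": "servo_tool", "arguments": {
  "plan": [
    [[0.001,0.045,0,0,0.06],[0.001,0.045,0,0,0.06],[0.001,0.045,0,0,0.06],[0.001,0.045,0,0,0.06],[0.001,0.045,0,0,0.06],[0.001,0.045,0,0,0.06],[0.001,0.045,0,0,0.06],[0.001,0.045,0,0,0.06],[0.001,0.045,0,0,0.06],[0.001,0.045,0,0,0.06]]
  ]
}}

```text
time: 2.1
tool_pos: [464.7, 281.2, 303.5]
tcp_rot: [180.0, 0.0, 35.0]
ft_force: [1.0, -0.1, 0.1]
finger_gap: 59.9
grip_force: 0.0
```

Request:
{"name": "servo_tool", "arguments": {
  "plan": [
    [[0,0.029,0,0,0.05],[0,0,-0.04,0,0.05],[0,0,-0.04,0,0.05],[0,0,-0.04,0,0.05],[0,0,-0.03,0,0.05],[0,0,-0.02,0,0.05],[0,0,-0.01,0,0.05],[0,0,-0.005,0,0.05],[0,0,-0.003,0,0.05],[0,0,0,0,0.05]]
  ]
}}

```text
time: 3.1
tool_pos: [465.7, 308.6, 116.7]
tcp_rot: [180.0, -0.1, 35.0]
ft_force: [0.6, -0.2, 0.4]
finger_gap: 50.0
grip_force: 0.0
```

```bash
python3 - <<'E'
from h import *
for n,x,y in(('top',90,215),('side',190,260)):
    s=snap(n,f'pics/{n}1.png'); c=cv2.resize(s['frame'][y:y+80,x:x+100],None,fx=4,fy=4,interpolation=cv2.INTER_CUBIC); globals()[n]=c
cv2.imwrite('pics/m3.png',np.hstack([top,side])); print(sense()['tool_pos'],sense()['ft_force'])
E
```

```text
[465.92294523 308.68838778 117.14115857] [-0.39150159 -0.22947704  0.27419791]
```

View pics/m3.png

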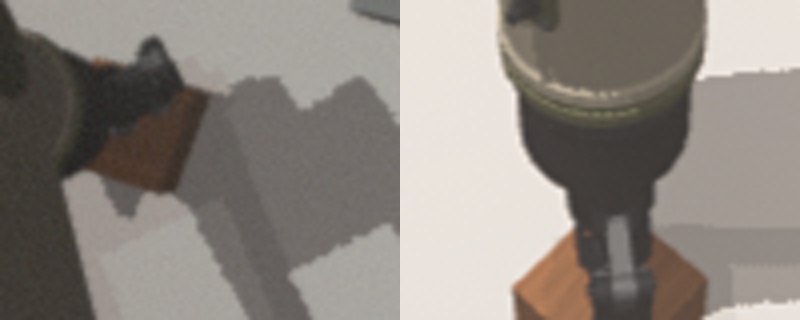

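The hand covers the pin in the top view. The side view shows the fingers straddling the pin over the holder. I'll close gently and watch the forces.

Request:
{"name": "servo_tool", "arguments": {
  "plan": [
    [[0,0,-0.001,0,0.03],[0,0,0,0,0.02],[0,0,0,0,0.01],[0,0,0,0,0.005],[0,0,0,0,0.005],[0,0,0,0,0.005]]
  ],
  "force": 40
}}

```text
time: 3.8
tool_pos: [465.4, 308.4, 115.4]
tcp_rot: [180.0, -0.0, 35.0]
ft_force: [-1.3, -1.1, 5.7]
finger_gap: 14.9
grip_force: 38.9
```

Request:
{"name": "servo_tool", "arguments": {
  "plan": [
    [[0,0,0.005,0,0.005],[0,0,0.01,0,0.005],[0,0,0.02,0,0.005],[0,0,0.03,0,0.005],[0,0,0.035,0,0.005],[0.02,-0.02,0.01,0,0.005],[0.03,-0.03,0,0,0.005],[0.03,-0.035,0,0,0.005],[0.03,-0.035,0,0,0.005],[0.03,-0.035,0,0,0.005]]
  ]
}}

```text
time: 4.8
tool_pos: [606.1, 151.8, 225.7]
tcp_rot: [180.0, -0.0, 35.0]
ft_force: [1.3, 0.6, -0.7]
finger_gap: 14.8
grip_force: 39.2
```

Request:
{"name": "servo_tool", "arguments": {
  "plan": [
    [[0.03,-0.025,0,0,0.005],[0.01,-0.015,0,0,0.005],[0,0,-0.03,0,0.005],[0,0,-0.03,0,0.005],[0,0,0,0,0.005],[0,0,0,0,0.005]]
  ]
}}

```text
time: 5.4
tool_pos: [644.4, 113.7, 164.8]
tcp_rot: [-179.9, 0.1, 35.0]
ft_force: [0.5, 0.4, -0.5]
finger_gap: 14.9
grip_force: 39.2
```

```bash
python3 - <<'E'
from h import *
for n,x,y in(('top',160,140),('side',165,165)):
    s=snap(n,f'pics/{n}2.png'); c=cv2.resize(s['frame'][y:y+100,x:x+80],None,fx=5,fy=5,interpolation=cv2.INTER_CUBIC); globals()[n]=c
cv2.imwrite('pics/m4.png',np.hstack([top,side])); print(sense()['tool_pos'],sense()['ft_force'],sense()['finger_gap'])
E
```

```text
[646.04286031 113.84190443 167.28323593] [ 0.56014782 -0.1166388  -0.73221278] 14.802744852971452
```

View pics/m4.png

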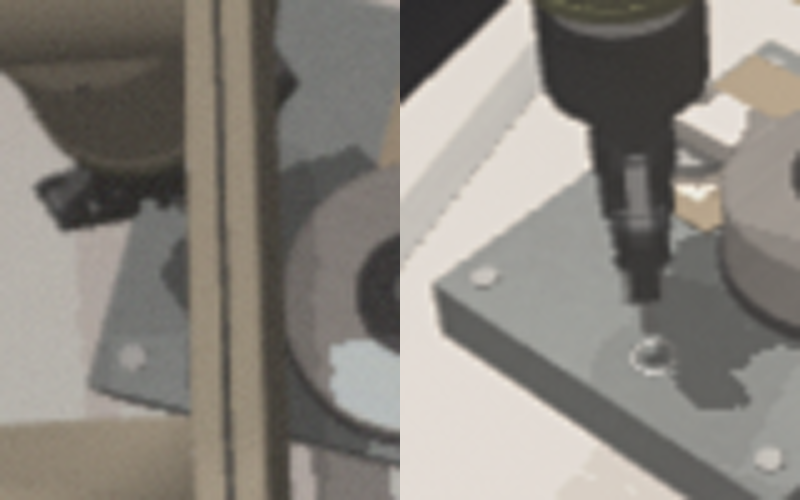

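```bash
python3 - <<'E'
from h import *
s=ray('side',215.2,236.1,40)
for z in (40,56,58,60,65,80):
    p=proj('side',[s[0],s[1],z]); print(z,[round((p[0]+.5-165)*5)+400,round((p[1]+.5-165)*5)])
im=cv2.imread('pics/side2.png')[215:248,200:232]
cv2.imwrite('pics/m5.png',cv2.resize(im,None,fx=18,fy=18,interpolation=cv2.INTER_CUBIC))
E
```

```text
40 [653, 358]
56 [652, 336]
58 [651, 334]
60 [651, 331]
65 [650, 324]
80 [649, 303]
```

View pics/m5.png

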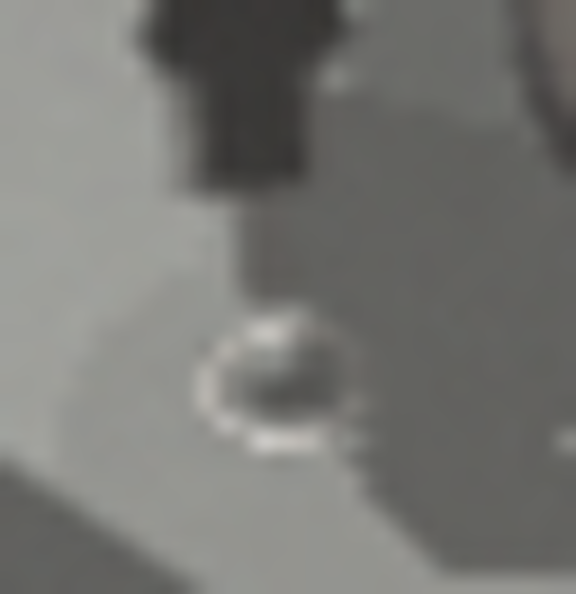

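The side crop shows the shank (x 240–328) lined up over the ring (centre about (279,385)) within about 1 mm. I'll descend and watch the force.

Request:
{"name": "servo_tool", "arguments": {
  "plan": [
    [[0,0,-0.01,0,0.005],[0,0,-0.006,0,0.005],[0,0,-0.003,0,0.005],[0,0,-0.002,0,0.005],[0,0,0,0,0.005]]
  ]
}}

```text
time: 6.0
tool_pos: [645.0, 113.3, 143.4]
tcp_rot: [-180.0, 0.0, 35.0]
ft_force: [1.1, -0.8, -0.0]
finger_gap: 15.0
grip_force: 39.2
```

Request:
{"name": "servo_tool", "arguments": {
  "plan": [
    [[0,0,-0.002,0,0.005],[0,0,-0.002,0,0.005],[0,0,0,0,0.005]]
  ]
}}

```text
time: 6.3
tool_pos: [645.1, 113.3, 139.6]
tcp_rot: [-180.0, 0.0, 35.0]
ft_force: [-1.0, -0.5, -0.7]
finger_gap: 15.0
grip_force: 39.2
```

It entered with no contact force. Continuing down.

Request:
{"name": "servo_tool", "arguments": {
  "plan": [
    [[0,0,-0.005,0,0.005],[0,0,-0.005,0,0.005],[0,0,-0.004,0,0.005],[0,0,-0.003,0,0.005],[0,0,-0.002,0,0.005],[0,0,0,0,0.005]]
  ]
}}

```text
time: 6.9
tool_pos: [645.0, 113.3, 120.4]
tcp_rot: [-180.0, 0.0, 35.0]
ft_force: [0.2, 0.2, -0.9]
finger_gap: 15.3
grip_force: 39.3
```

Request:
{"name": "servo_tool", "arguments": {
  "plan": [
    [[0,0,-0.001,0,0.005],[0,0,-0.001,0,0.005],[0,0,-0.001,0,0.005],[0,0,-0.0005,0,0.005],[0,0,0,0,0.005]]
  ]
}}

```text
time: 7.4
tool_pos: [645.3, 113.3, 117.5]
tcp_rot: [180.0, -0.0, 35.0]
ft_force: [-0.3, -0.8, 0.1]
finger_gap: 14.8
grip_force: 39.4
```

Request:
{"name": "servo_tool", "arguments": {
  "plan": [
    [[0,0,-0.0005,0,0.005],[0,0,-0.0005,0,0.005],[0,0,0,0,0.005]]
  ]
}}

```text
time: 7.7
tool_pos: [645.4, 113.3, 117.4]
tcp_rot: [180.0, -0.0, 35.0]
ft_force: [-3.9, -1.9, 6.9]
finger_gap: 14.8
grip_force: 40.2
```

Request:
{"name": "servo_tool", "arguments": {
  "plan": [
    [[0,0,-0.0005,0,0.005],[0,0,0,0,0.005]]
  ]
}}

```text
time: 7.9
tool_pos: [645.4, 113.3, 117.4]
tcp_rot: [180.0, -0.0, 35.0]
ft_force: [-5.9, -1.4, 10.8]
finger_gap: 14.7
grip_force: 40.6
```

It stops at 117.4, the expected seated height. A little more push, then release and rise straight up.

Request:
{"name": "servo_tool", "arguments": {
  "plan": [
    [[0,0,-0.001,0,0.005],[0,0,0,0,0.005],[0,0,0.001,0,0.035],[0,0,0.001,0,0.035],[0,0,0,0,0.035],[0,0,0,0,0.035],[0,0,0.02,0,0.035],[0,0,0.04,0,0.035],[0,0,0.04,0,0.035],[0,0,0.04,0,0.035]]
  ]
}}

```text
time: 8.9
tool_pos: [644.9, 113.3, 257.8]
tcp_rot: [-180.0, 0.0, 35.0]
ft_force: [0.8, 0.1, 0.4]
finger_gap: 35.2
grip_force: 0.0
```

Request:
{"name": "servo_tool", "arguments": {
  "plan": [
    [[-0.03,-0.03,0.02,0,0.05],[-0.04,-0.04,0,0,0.05],[-0.04,-0.04,0,0,0.05],[-0.03,-0.04,0,0,0.05],[-0.02,-0.04,0,0,0.05]]
  ]
}}

```text
time: 9.4
tool_pos: [492.6, -68.3, 276.7]
tcp_rot: [-180.0, 0.0, 35.0]
ft_force: [0.3, -0.3, -0.1]
finger_gap: 49.9
grip_force: 0.0
```

```bash
python3 - <<'E'
from h import *
s=snap('side','pics/side3.png')['frame']; t=snap('top','pics/top3.png')['frame']
a=cv2.resize(s[195:295,175:255],None,fx=5,fy=5,interpolation=cv2.INTER_CUBIC)
b=cv2.resize(t[150:250,190:270],None,fx=5,fy=5,interpolation=cv2.INTER_CUBIC)
cv2.imwrite('pics/m6.png',np.hstack([a,b])); print(sense()['tool_pos'],sense()['ft_force'])
E
```

```text
[492.44436717 -71.29277561 276.86509988] [-0.60428129  0.81897035 -0.49938724]
```

View pics/m6.png

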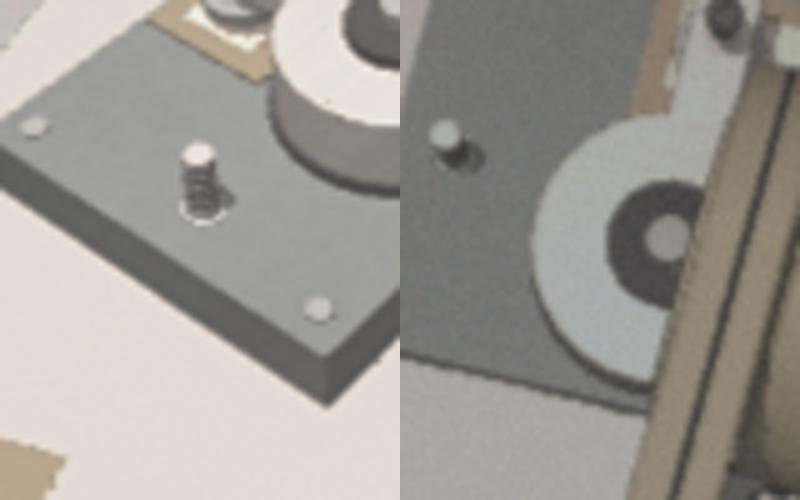

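Pin is fully home: in the side crop its shoulder sits on the ring at (200,215). The socket's tool reading matches the top camera, so I trust its post estimate of (482.3,-77).

Request:
{"name": "servo_tool", "arguments": {
  "plan": [
    [[-0.005,-0.004,-0.02,0,0.05],[-0.005,-0.002,-0.02,0,0.05],[0,0,-0.02,0,0.05],[0,0,-0.02,0,0.05],[0,0,-0.008,0,0.05],[0,0,-0.005,0,0.05],[0,0,0,0,0.05],[0,0,0,0,0.05]]
  ]
}}

```text
time: 10.3
tool_pos: [485.1, -73.4, 184.8]
tcp_rot: [179.9, -0.1, 35.0]
ft_force: [0.6, 0.4, 0.9]
finger_gap: 50.6
grip_force: 0.0
```

Request:
{"name": "servo_tool", "arguments": {
  "plan": [
    [[-0.003,-0.0035,-0.001,0,0.05],[0,0,0,0,0.04],[0,0,0,0,0.03],[0,0,0,0,0.025],[0,0,0,0,0.02],[0,0,0,0,0.01],[0,0,0,0,0.01],[0,0,0,0,0.01]]
  ],
  "force": 40
}}

```text
time: 11.1
tool_pos: [482.0, -77.6, 183.6]
tcp_rot: [179.9, -0.0, 35.0]
ft_force: [0.0, -6.2, 3.1]
finger_gap: 19.1
grip_force: 38.9
```

Post gripped. Computing arc increments.

```bash
python3 - <<'E'
from h import *
p=np.array([587.8,-2.0]);q=np.array([482.0,-77.6]);v=q-p;R=np.hypot(*v);a=np.arctan2(v[1],v[0]);print(R,np.degrees(a))
f=lambda t:p+R*np.array([np.cos(a-t),np.sin(a-t)])
for t in np.arange(0,1.1,.04):print(round(t,2),np.round(f(t)-q,1),'step',np.round((f(t+.04)-f(t)),2),'tan',np.round([np.sin(a-t),-np.cos(a-t)],2))
E
cat >> h.py <<'E'
P=np.array([587.8,-2.0])
def an(x,y,fx,fy):
    a0=np.arctan2(-75.6,-105.8);a=np.arctan2(y-P[1],x-P[0]);th=(a0-a)%(2*np.pi)
    print(round(th,3),'r %.1f'%np.hypot(x-P[0],y-P[1]),'resist %.1f'%(-(fx*np.sin(a)-fy*np.cos(a))),'radial %.1f'%(fx*np.cos(a)+fy*np.sin(a)))
E
```

```text
130.03461077728494 -144.45207801369295
0.0 [ 0. -0.] step [-2.94  4.29] tan [-0.58  0.81]
0.04 [-2.9  4.3] step [-2.76  4.41] tan [-0.55  0.84]
0.08 [-5.7  8.7] step [-2.59  4.51] tan [-0.51  0.86]
0.12 [-8.3 13.2] step [-2.4   4.61] tan [-0.48  0.88]
0.16 [-10.7  17.8] step [-2.22  4.7 ] tan [-0.44  0.9 ]
0.2 [-12.9  22.5] step [-2.03  4.79] tan [-0.41  0.91]
0.24 [-14.9  27.3] step [-1.83  4.87] tan [-0.37  0.93]
0.28 [-16.8  32.2] step [-1.64  4.94] tan [-0.33  0.94]
0.32 [-18.4  37.1] step [-1.44  5.  ] tan [-0.3   0.96]
0.36 [-19.8  42.1] step [-1.24  5.05] tan [-0.26  0.97]
0.4 [-21.1  47.2] step [-1.04  5.1 ] tan [-0.22  0.98]
0.44 [-22.1  52.3] step [-0.83  5.13] tan [-0.18  0.98]
0.48 [-23.   57.4] step [-0.62  5.16] tan [-0.14  0.99]
0.52 [-23.6  62.6] step [-0.42  5.18] tan [-0.1   0.99]
0.56 [-24.   67.7] step [-0.21  5.2 ] tan [-0.06  1.  ]
0.6 [-24.2  72.9] step [-0.   5.2] tan [-0.02  1.  ]
0.64 [-24.2  78.1] step [0.21 5.2 ] tan [0.02 1.  ]
0.68 [-24.   83.3] step [0.41 5.18] tan [0.06 1.  ]
0.72 [-23.6  88.5] step [0.62 5.16] tan [0.1 1. ]
0.76 [-23.   93.7] step [0.83 5.13] tan [0.14 0.99]
0.8 [-22.1  98.8] step [1.03 5.1 ] tan [0.18 0.98]
0.84 [-21.1 103.9] step [1.23 5.05] tan [0.22 0.98]
0.88 [-19.9 109. ] step [1.44 5.  ] tan [0.26 0.97]
0.92 [-18.4 114. ] step [1.63 4.94] tan [0.3  0.96]
0.96 [-16.8 118.9] step [1.83 4.87] tan [0.33 0.94]
1.0 [-15.  123.8] step [2.02 4.79] tan [0.37 0.93]
1.04 [-13.  128.6] step [2.21 4.71] tan [0.41 0.91]
1.08 [-10.7 133.3] step [2.4  4.61] tan [0.44 0.9 ]
```

Request:
{"name": "servo_tool", "arguments": {
  "plan": [
    [[-0.0015,0.0021,0,-1.15,0.01],[-0.0014,0.0022,0,-1.15,0.01],[-0.0014,0.0022,0,-1.15,0.01],[-0.0014,0.0022,0,-1.15,0.01]]
  ]
}}

```text
time: 11.5
tool_pos: [476.3, -68.8, 183.6]
tcp_rot: [179.9, -0.0, 30.3]
ft_force: [0.9, -4.0, 2.4]
finger_gap: 19.0
grip_force: 39.0
```

Request:
{"name": "servo_tool", "arguments": {
  "plan": [
    [[-0.0013,0.0022,0,-1.15,0.01],[-0.0013,0.0023,0,-1.15,0.01],[-0.0012,0.0023,0,-1.15,0.01],[-0.0012,0.0023,0,-1.15,0.01]]
  ]
}}

```text
time: 11.9
tool_pos: [471.4, -59.6, 183.6]
tcp_rot: [179.9, -0.1, 25.7]
ft_force: [1.7, -4.9, 2.0]
finger_gap: 18.9
grip_force: 39.0
```

Request:
{"name": "servo_tool", "arguments": {
  "plan": [
    [[-0.0011,0.0023,0,-1.15,0.01]]
  ]
}}

```text
time: 12.0
tool_pos: [470.3, -57.3, 183.6]
tcp_rot: [179.9, -0.1, 24.6]
ft_force: [3.4, -6.1, 1.1]
finger_gap: 19.1
grip_force: 38.9
```

Request:
{"name": "servo_tool", "arguments": {
  "plan": [
    [[-0.0011,0.0024,0,-1.15,0.01]]
  ]
}}

```text
time: 12.1
tool_pos: [469.4, -55.1, 183.6]
tcp_rot: [179.9, -0.1, 23.4]
ft_force: [3.4, -7.1, -0.2]
finger_gap: 19.1
grip_force: 39.0
```

Request:
{"name": "servo_tool", "arguments": {
  "plan": [
    [[-0.001,0.0024,0,-1.15,0.01]]
  ]
}}

```text
time: 12.2
tool_pos: [468.4, -52.8, 183.6]
tcp_rot: [179.8, -0.1, 22.3]
ft_force: [3.2, -7.1, 0.6]
finger_gap: 19.1
grip_force: 39.0
```

Request:
{"name": "servo_tool", "arguments": {
  "plan": [
    [[-0.001,0.0024,0,-1.15,0.01]]
  ]
}}

```text
time: 12.3
tool_pos: [467.4, -50.3, 183.6]
tcp_rot: [179.9, -0.1, 21.1]
ft_force: [4.3, -6.2, 0.5]
finger_gap: 19.1
grip_force: 39.0
```

Request:
{"name": "servo_tool", "arguments": {
  "plan": [
    [[-0.0009,0.0024,0,-1.15,0.01]]
  ]
}}

```text
time: 12.4
tool_pos: [466.5, -47.9, 183.6]
tcp_rot: [179.9, -0.1, 20.0]
ft_force: [3.9, -5.8, 1.2]
finger_gap: 19.3
grip_force: 39.0
```

Request:
{"name": "servo_tool", "arguments": {
  "plan": [
    [[-0.0009,0.0024,0,-1.15,0.01]]
  ]
}}

```text
time: 12.5
tool_pos: [465.6, -45.3, 183.6]
tcp_rot: [179.9, -0.1, 18.8]
ft_force: [3.3, -4.5, 1.6]
finger_gap: 19.2
grip_force: 39.0
```

Request:
{"name": "servo_tool", "arguments": {
  "plan": [
    [[-0.0008,0.0025,0,-1.15,0.01]]
  ]
}}

```text
time: 12.6
tool_pos: [464.7, -42.6, 183.6]
tcp_rot: [179.9, -0.1, 17.7]
ft_force: [2.4, -3.8, 2.6]
finger_gap: 19.0
grip_force: 39.1
```

Request:
{"name": "servo_tool", "arguments": {
  "plan": [
    [[-0.0008,0.0025,0,-1.15,0.01]]
  ]
}}

```text
time: 12.7
tool_pos: [463.9, -40.1, 183.6]
tcp_rot: [179.9, -0.1, 16.5]
ft_force: [4.0, -5.4, 1.9]
finger_gap: 19.3
grip_force: 39.1
```

Request:
{"name": "servo_tool", "arguments": {
  "plan": [
    [[-0.0007,0.0025,0,-1.15,0.01]]
  ]
}}

```text
time: 12.8
tool_pos: [463.2, -37.6, 183.6]
tcp_rot: [179.9, -0.1, 15.4]
ft_force: [3.2, -4.7, 1.3]
finger_gap: 18.5
grip_force: 39.1
```

Request:
{"name": "servo_tool", "arguments": {
  "plan": [
    [[-0.0007,0.0025,0,-1.15,0.01]]
  ]
}}

```text
time: 12.9
tool_pos: [462.5, -35.1, 183.6]
tcp_rot: [179.9, -0.1, 14.2]
ft_force: [3.5, -4.4, 1.4]
finger_gap: 19.1
grip_force: 39.1
```

Looks like click 1: resistance rose to about 8 N at 0.20–0.24 rad, then fell to about 4.5 N by 0.30. Continuing through the second.

Request:
{"name": "servo_tool", "arguments": {
  "plan": [
    [[-0.0006,0.0025,0,-1.15,0.01]]
  ]
}}

```text
time: 13.0
tool_pos: [461.9, -32.6, 183.6]
tcp_rot: [179.9, -0.1, 13.1]
ft_force: [3.5, -5.3, 2.5]
finger_gap: 18.9
grip_force: 39.1
```

Request:
{"name": "servo_tool", "arguments": {
  "plan": [
    [[-0.0006,0.0025,0,-1.15,0.01]]
  ]
}}

```text
time: 13.1
tool_pos: [461.4, -30.1, 183.6]
tcp_rot: [179.9, -0.1, 11.9]
ft_force: [3.5, -5.1, 2.6]
finger_gap: 19.1
grip_force: 39.1
```

Request:
{"name": "servo_tool", "arguments": {
  "plan": [
    [[-0.0005,0.0025,0,-1.15,0.01]]
  ]
}}

```text
time: 13.2
tool_pos: [460.9, -27.7, 183.6]
tcp_rot: [179.9, -0.1, 10.8]
ft_force: [4.5, -6.8, 1.0]
finger_gap: 19.1
grip_force: 39.1
```

Request:
{"name": "servo_tool", "arguments": {
  "plan": [
    [[-0.0005,0.0026,0,-1.15,0.01]]
  ]
}}

```text
time: 13.3
tool_pos: [460.5, -25.3, 183.6]
tcp_rot: [179.9, -0.1, 9.6]
ft_force: [5.3, -7.3, 1.4]
finger_gap: 19.0
grip_force: 39.1
```

Request:
{"name": "servo_tool", "arguments": {
  "plan": [
    [[-0.0004,0.0026,0,-1.15,0.01]]
  ]
}}

```text
time: 13.4
tool_pos: [460.1, -22.9, 183.6]
tcp_rot: [179.9, -0.1, 8.5]
ft_force: [4.5, -9.1, 0.8]
finger_gap: 19.3
grip_force: 39.1
```

Request:
{"name": "servo_tool", "arguments": {
  "plan": [
    [[-0.0004,0.0026,0,-1.15,0.01]]
  ]
}}

```text
time: 13.5
tool_pos: [459.7, -20.4, 183.6]
tcp_rot: [179.9, -0.1, 7.3]
ft_force: [3.6, -8.6, 1.0]
finger_gap: 19.1
grip_force: 39.1
```

Request:
{"name": "servo_tool", "arguments": {
  "plan": [
    [[-0.0003,0.0026,0,-1.15,0.01]]
  ]
}}

```text
time: 13.6
tool_pos: [459.4, -17.7, 183.6]
tcp_rot: [179.9, -0.1, 6.2]
ft_force: [4.4, -8.1, 0.2]
finger_gap: 19.7
grip_force: 39.1
```

Request:
{"name": "servo_tool", "arguments": {
  "plan": [
    [[-0.0003,0.0026,0,-1.15,0.01]]
  ]
}}

```text
time: 13.7
tool_pos: [459.1, -15.1, 183.6]
tcp_rot: [179.9, -0.1, 5.0]
ft_force: [5.0, -8.3, 1.1]
finger_gap: 18.6
grip_force: 39.1
```

Request:
{"name": "servo_tool", "arguments": {
  "plan": [
    [[-0.0002,0.0026,0,-1.15,0.01]]
  ]
}}

```text
time: 13.8
tool_pos: [458.9, -12.3, 183.6]
tcp_rot: [179.9, -0.1, 3.9]
ft_force: [4.6, -6.6, 1.7]
finger_gap: 19.0
grip_force: 39.1
```

Request:
{"name": "servo_tool", "arguments": {
  "plan": [
    [[-0.0002,0.0026,0,-1.15,0.01]]
  ]
}}

```text
time: 13.9
tool_pos: [458.7, -9.4, 183.6]
tcp_rot: [179.9, -0.1, 2.7]
ft_force: [4.9, -4.6, 0.8]
finger_gap: 19.0
grip_force: 39.1
```

Click 2 passed (about 9 N at 0.46–0.50, falling by 0.56, so +0.26 rad as expected). On to the third.

Request:
{"name": "servo_tool", "arguments": {
  "plan": [
    [[-0.0001,0.0026,0,-1.15,0.01],[-0.0001,0.0026,0,-1.15,0.01]]
  ]
}}

```text
time: 14.1
tool_pos: [458.5, -4.3, 183.6]
tcp_rot: [179.9, -0.1, 0.4]
ft_force: [6.0, -6.0, 0.6]
finger_gap: 19.2
grip_force: 39.1
```

Request:
{"name": "servo_tool", "arguments": {
  "plan": [
    [[0,0.0026,0,-1.15,0.01]]
  ]
}}

```text
time: 14.2
tool_pos: [458.6, -1.7, 183.6]
tcp_rot: [179.9, -0.2, -0.7]
ft_force: [6.1, -5.7, 0.8]
finger_gap: 19.1
grip_force: 39.1
```

Request:
{"name": "servo_tool", "arguments": {
  "plan": [
    [[0,0.0026,0,-1.15,0.01]]
  ]
}}

```text
time: 14.3
tool_pos: [458.6, 0.8, 183.6]
tcp_rot: [179.9, -0.2, -1.9]
ft_force: [5.2, -5.5, 0.5]
finger_gap: 18.9
grip_force: 39.1
```

Request:
{"name": "servo_tool", "arguments": {
  "plan": [
    [[0.0001,0.0026,0,-1.15,0.01]]
  ]
}}

```text
time: 14.4
tool_pos: [458.7, 3.4, 183.6]
tcp_rot: [179.9, -0.2, -3.0]
ft_force: [5.8, -6.4, 0.8]
finger_gap: 18.9
grip_force: 39.1
```

Request:
{"name": "servo_tool", "arguments": {
  "plan": [
    [[0.0001,0.0026,0,-1.15,0.01]]
  ]
}}

```text
time: 14.5
tool_pos: [458.8, 6.0, 183.6]
tcp_rot: [179.9, -0.2, -4.2]
ft_force: [6.4, -8.5, 0.1]
finger_gap: 19.0
grip_force: 39.1
```

Request:
{"name": "servo_tool", "arguments": {
  "plan": [
    [[0.0002,0.0026,0,-1.15,0.01]]
  ]
}}

```text
time: 14.6
tool_pos: [459.1, 8.3, 183.6]
tcp_rot: [179.9, -0.2, -5.3]
ft_force: [6.2, -8.7, -0.2]
finger_gap: 19.0
grip_force: 39.2
```

Request:
{"name": "servo_tool", "arguments": {
  "plan": [
    [[0.0002,0.0026,0,-1.15,0.01]]
  ]
}}

```text
time: 14.7
tool_pos: [459.3, 10.7, 183.6]
tcp_rot: [179.9, -0.2, -6.5]
ft_force: [6.0, -10.2, 0.1]
finger_gap: 18.9
grip_force: 39.2
```

Request:
{"name": "servo_tool", "arguments": {
  "plan": [
    [[0.0003,0.0026,0,-1.15,0.01]]
  ]
}}

```text
time: 14.8
tool_pos: [459.6, 13.1, 183.6]
tcp_rot: [179.9, -0.2, -7.6]
ft_force: [6.3, -10.2, 0.9]
finger_gap: 18.8
grip_force: 39.2
```

Request:
{"name": "servo_tool", "arguments": {
  "plan": [
    [[0.0003,0.0026,0,-1.15,0.01]]
  ]
}}

```text
time: 14.9
tool_pos: [459.9, 15.8, 183.6]
tcp_rot: [179.9, -0.2, -8.8]
ft_force: [6.9, -9.9, -0.3]
finger_gap: 19.0
grip_force: 39.1
```

Request:
{"name": "servo_tool", "arguments": {
  "plan": [
    [[0.0004,0.0026,0,-1.15,0.01]]
  ]
}}

```text
time: 15.0
tool_pos: [460.3, 18.4, 183.6]
tcp_rot: [179.9, -0.2, -9.9]
ft_force: [7.1, -9.8, 0.1]
finger_gap: 19.1
grip_force: 39.1
```

Request:
{"name": "servo_tool", "arguments": {
  "plan": [
    [[0.0004,0.0026,0,-1.15,0.01]]
  ]
}}

```text
time: 15.1
tool_pos: [460.8, 21.1, 183.6]
tcp_rot: [179.9, -0.2, -11.1]
ft_force: [7.2, -9.3, -0.3]
finger_gap: 18.6
grip_force: 39.1
```

Request:
{"name": "servo_tool", "arguments": {
  "plan": [
    [[0.0005,0.0025,0,-1.15,0.01]]
  ]
}}

```text
time: 15.2
tool_pos: [461.4, 23.9, 183.6]
tcp_rot: [180.0, -0.2, -12.3]
ft_force: [7.2, -6.1, -1.4]
finger_gap: 19.2
grip_force: 39.1
```

Request:
{"name": "servo_tool", "arguments": {
  "plan": [
    [[0.0005,0.0025,0,-1.15,0.01]]
  ]
}}

```text
time: 15.3
tool_pos: [461.9, 26.4, 183.6]
tcp_rot: [180.0, -0.2, -13.4]
ft_force: [8.0, -8.3, -2.0]
finger_gap: 19.0
grip_force: 39.1
```

Click 3 passed: about 10 N until 0.80, then down to about 5 N at 0.82. Adding about 0.045 rad, well short of the fourth climb (~0.96), then holding.

Request:
{"name": "servo_tool", "arguments": {
  "plan": [
    [[0.0006,0.0028,0,-1.25,0.01],[0.0007,0.0028,0,-1.25,0.01],[0,0,0,0,0.01],[0,0,0,0,0.01],[0,0,0,0,0.01]]
  ]
}}

```text
time: 15.8
tool_pos: [463.3, 31.8, 183.6]
tcp_rot: [180.0, -0.2, -15.8]
ft_force: [7.4, -8.0, -2.4]
finger_gap: 19.2
grip_force: 39.1
```

```bash
python3 - <<'E'
from h import *
s=snap('side','pics/side4.png')['frame']
o=cv2.imread('pics/side0.png')
f=lambda i:cv2.resize(i[160:260,170:305],(400,296),interpolation=cv2.INTER_CUBIC)
g=lambda i:cv2.resize(i[165:205,205:259],(400,296),interpolation=cv2.INTER_CUBIC)
cv2.imwrite('pics/m7.png',np.vstack([np.hstack([f(o),f(s)]),np.hstack([g(o),g(s)])]))
S=sense(); an(*S['tool_pos'][:2],*S['ft_force'][:2])
# recheck all pushes
for q in [(467.4,-50.3,4.3,-6.2),(465.6,-45.3,3.3,-4.5),(464.7,-42.6,2.4,-3.8),(463.9,-40.1,4.0,-5.4),(459.4,-17.7,4.4,-8.1),(459.1,-15.1,5,-8.3),(458.9,-12.3,4.6,-6.6),(458.7,-9.4,4.9,-4.6),(460.3,18.4,7.1,-9.8),(460.8,21.1,7.2,-9.3),(461.4,23.9,7.2,-6.1),(461.9,26.4,8,-8.3)]: an(*q)
E
```

```text
0.886 r 129.1 resist 5.3 radial -10.2
0.239 r 129.7 resist 7.4 radial -1.7
0.28 r 129.6 resist 5.3 radial -1.6
0.302 r 129.6 resist 4.4 radial -1.1
0.322 r 129.6 resist 6.3 radial -2.2
0.499 r 129.4 resist 8.6 radial -3.4
0.519 r 129.4 resist 8.8 radial -4.1
0.541 r 129.3 resist 6.9 radial -4.1
0.563 r 129.3 resist 4.9 radial -4.6
0.779 r 129.1 resist 8.6 radial -8.6
0.8 r 129.1 resist 7.9 radial -8.7
0.823 r 129.0 resist 4.5 radial -8.3
0.842 r 129.1 resist 6.3 radial -9.6
```

View pics/m7.png

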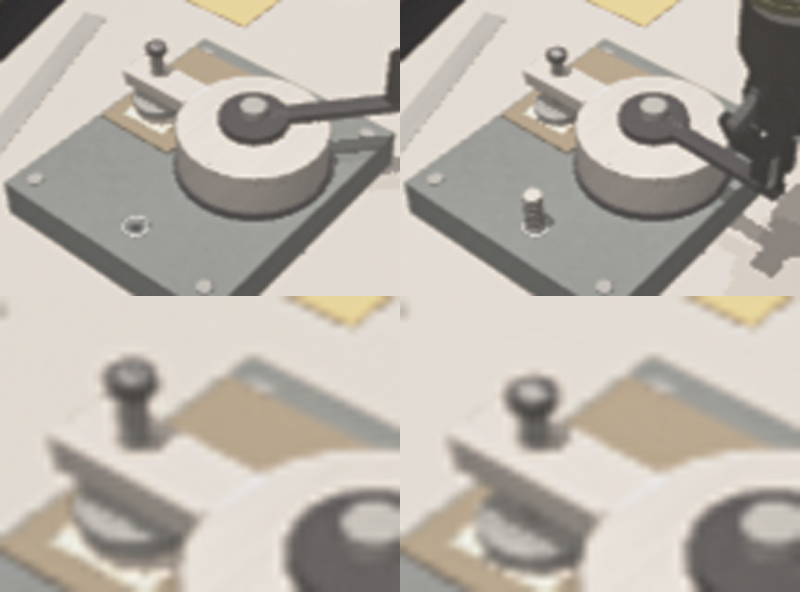

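The knob dropped about 19 px in the crop (from row 380 to about 399), which is roughly 7.6 mm and matches three clicks. The pin is still home, and resistance holds at about 5 N.

```bash
python3 -c "
from bench import r
print(r.hand_in())"
```

```text
the job is handed in; nothing more can be done
None
```

The pin is fully home in the socket, and the lever is held about 0.08 rad past its third click, short of the fourth; the job was handed in at about 16 s.

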